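Show the chisel's edge to the inspection microscope

TASK

Draw the red-handled chisel out of the bore of its slanting tool rest, turn it level and hold it up in front of the inspection microscope so that its cutting edge can be checked: the edge centred on the lens and about 4 cm in front of it, the chisel level and pointing straight at the lens. Finish while still holding it there, quite still, in the gripper alone; do not bump the microscope, and leave the wax ring, the powder jar and the sanding stick where they are.

Things in the scene. Friction and masses are not known exactly. Their poses are not given: they have to be found in the camera images.
- chisel_grip (a point): Middle of the red handle of a small flat chisel, 136 mm long, about 50 g, standing loose in the tool rest, handle up, leaning about 45 degrees. Handle 62 mm long, 14 mm thick (this point is on its axis, 31 mm from either end); then a steel shank 7 mm thick, 74 mm long. y axis: along the chisel from cutting edge to handle end. With play in the bore it lies up to 8 degrees off the bore.
- chisel_tip (a point): Middle of the chisel's cutting edge, the far end of the shank, 105 mm from chisel_grip along the chisel; same axes as chisel_grip (y from edge to handle). At the start it stands at the bottom of the bore.
- rest_mouth (a point): Centre of the bore's mouth, 72 mm above the bench, in the tool rest's aluminium block (44 x 44 x 60 mm, leaning 45 degrees, highest edge 88 mm up) between dark wooden cheeks on a foot 70 x 120 mm, fixed to the bench. The bore is 11.5 mm wide, 45 mm deep and rises along (0, -0.707, 0.707) in this point's axes, square to the block's top face; draw the chisel at least 50 mm along it before turning.
- lens (a point): Centre of the front glass of the inspection microscope, 150 mm above the bench: a level white barrel 38 mm thick on a steel post and a grey foot 110 x 84 x 14 mm, fixed to the bench; black front face with small yellow lights. The lens looks along this point's level -x axis; barrel and post (90 mm behind the lens, 199 mm high) lie towards +x, the foot begins below the lens. z is up.
- chisel: The chisel as a whole; origin half-way along it, on its side, 7 mm off its axis; y axis from cutting edge to handle end, edge at y = -68 mm, handle from y = 6 to 68 mm.
- tool_rest: The tool rest; origin at the centre of the underside of the wooden foot (on the bench); the bore leans towards its -y.
- microscope: The microscope; origin on the bench below the barrel, 45 mm behind the lens; x axis points from the lens back along the barrel.
- wax_ring_mid (a point): Centre of a green wax ring, 30 mm across, 10 mm high, lying on the bench. Leave it alone.
- powder_jar_mid (a point): Centre of a small blue jar with a white cap, 40 mm across, 54 mm high, standing on the bench. Leave it alone.
- sanding_stick_mid (a point): Centre of a wooden sanding stick with brown paper, 26 x 190 x 10 mm, lying flat on the bench along its own y axis. Leave it alone.

How it is judged:
By the outcome, as a careful person would: the job done as asked, in the order asked, and still so for the second after the job is handed in, while the arm keeps its last pose, push and grip.
It also fails if it takes over 35 s, if anything falls off the work surface, if the arm or the gripper's body presses on something with over 40 N, if the wrist force passes 120 N, or if a joint passes its speed limit or range.

ROBOT

A 7-joint arm with a two-finger parallel gripper is mounted at the origin on a cart in front of the work surface, level with it; the furniture and walls round the work are solid. World frame = base frame: x ahead of the robot, y to its left, z up, the work surface at z = 0. Lengths are in m, angles in rad, forces in N, time in s.
With the tool pointing down it reaches from about 0.35 to 0.9 m from the base axis. Payload 8.1 kg.
Tool frame: the origin (TCP) lies between the finger pads; the fingertips stand 11 mm ahead of it and the grasp point (between the pads) lies 8 mm behind it; z points along the fingers, y is the line along which they close (so a half turn about z gives the same grasp; the last joint's range is limited). The gripper opens to 92 mm and grips with 3 to 60 N. Pads are 19 mm wide; open, the fingers measure 130 mm over their backs; the gripper's body (75 mm by 190 mm) begins 47 mm behind the grasp point.
Start: joints at [1.032, 0.434, 0.025, 1.573, -0.012, 1.134, -0.075], TCP at [0.264, -0.567, 0.238] pointing down, gripper open.
Joint ranges: [-2.62, 2.62], [-0.44, 2.09], [-1.27, 1.32], [0.08, 2.57], [-1.32, 4.46], [0.12, 2], [-2.74, 2.74]. Speed limits (rad/s): [2.22, 2.22, 3.01, 3.01, 3.14, 3.14, 3.14].

INTERFACE

Orientations are given as a rotation vector (axis times angle).
In Python, from cell import observe, get_image, camera_params, sign_off gives the robot as it stands.
- The arm moves only by the shell command python3 -m pendant 'ROWS' [FORCE]. ROWS is JSON, one flat list of numbers, 7 for each row, row after row: the shift along the tool's x, y, z in m, then the turn, a rotation vector about the tool's x, y, z in rad, then the finger opening in m, from 0 to 0.0918. In form: [dx, dy, dz, rx, ry, rz, jaw, dx, dy, dz, rx, ry, rz, jaw, ...]. A call has 1 to 10 rows; each row shifts and turns the commanded pose from where the row before left it, along the tool's axes as they then stand; what a row does not reach is not made up. A row lasts 1/8 s, in which the tool goes at most 62.5 mm and 10.7 degrees, less where a joint would pass 70% of its speed; a pose out of reach is approached as far as the arm can. A call is refused whole if a number of a shift passes 0.0625 or a number of a turn 0.188, either way. A call with a gripper value outside its range is refused whole. The fingers move at their own pace and stop on an object; FORCE is the grip in N (left out, the last holds). Time passes only in rows, so rows that do not move let the fingers close. It gives the time, the measured TCP pose, the force, the opening and the grip force at its end, in the units of the state.
- observe(): the state, without advancing time (a new reading comes with each control period).
- get_image(name): name is "scene" or "top"; returns the picture (420x560x3 uint8, red, green, blue); there is no depth.
- camera_params(name): a dict with "intrinsics" (3x3 intrinsics, pixels), "eye" and "rotation" of the camera in the world. Camera axes: x right, y down, z forward; pixel columns grow to the right and rows downward; lengths in m; the calibration is good to about 2 mm. A picture is of the moment at which its call begins. camera_params takes no time and is no camera call.
- sign_off(): hands the job in; it is judged then, once.
The state is a dict: "clock": time; "joints": joint angles; "dq": joint speeds; "joint_efforts": joint torques, N m; "position": TCP position; "ee_rot": TCP orientation; "force": force on the tool from outside, world axes, zero at the start; "ft_torque": the same for the moment, N m; "width": opening from 0.0 (shut) to 1.0 (fully open); "gripper_force": force on a finger pad.
Only numpy, scipy, OpenCV 4.12 (cv2) and the standard library are available. Lean on these libraries where they do the work, as an engineer would, in place of code of your own. Each camera call takes 0.05 s, during which the arm holds its last target. There are 200 camera calls.

## Working session

There is one attempt and no reset: what is moved stays moved. The work goes in short steps, Python scripts to look and compute and a shell command to move; the robot and the scene stay as the last step left them, time stands still between calls to the robot, and variables do not carry over. Pictures are saved under pics/ and viewed, at most 10 in all, crops included, and the job is handed in when it is done.

```bash
mkdir -p pics; python3 - <<'E'
from cell import *
import cv2
for n in("scene","top"):
    cv2.imwrite(f"pics/{n}0.png",cv2.resize(get_image(n)[:,:,::-1],(800,600)))
    p=camera_params(n);print(n,p)
print(observe())
E
```

```text
scene {'intrinsics': array([[447.16069988,   0.        , 283.33481468],
       [  0.        , 447.16069988, 210.32930705],
       [  0.        ,   0.        ,   1.        ]]), 'eye': array([-0.11964245,  0.50530338,  0.54774823]), 'rotation': array([-1.0289773 ,  2.1239315 , -1.27870342])}
top {'intrinsics': array([[508.6753974 ,   0.        , 280.02184265],
       [  0.        , 508.6753974 , 205.12430716],
       [  0.        ,   0.        ,   1.        ]]), 'eye': array([0.34647662, 0.00944626, 1.13664908]), 'rotation': array([-2.15349253,  2.11102709, -0.21982394])}
{'clock': 0.1, 'joints': array([ 1.03236523,  0.43516652,  0.02496135,  1.57396985, -0.01157539,
        1.13402868, -0.07510343]), 'dq': array([-5.39915141e-04,  9.35906005e-05, -8.77257897e-05, -2.12281641e-03,
       -4.87317080e-04,  8.88679916e-04,  5.50719492e-04]), 'joint_efforts': array([ 2.51793790e-03, -6.69129825e+01,  9.87632163e-01, -3.15148044e+01,
       -6.05577766e-02,  3.73353297e-02,  5.56127338e-05]), 'position': array([ 0.26362152, -0.56620151,  0.23702913]), 'ee_rot': array([-3.06598899e+00, -6.78825404e-01,  7.07635908e-04]), 'force': array([ 0.04009575,  0.16591685, -1.07702949]), 'ft_torque': array([0.01442471, 0.02091903, 0.00210422]), 'gripper_force': 0.0, 'width': 1.0003823963374068}
```

View pics/scene0.png

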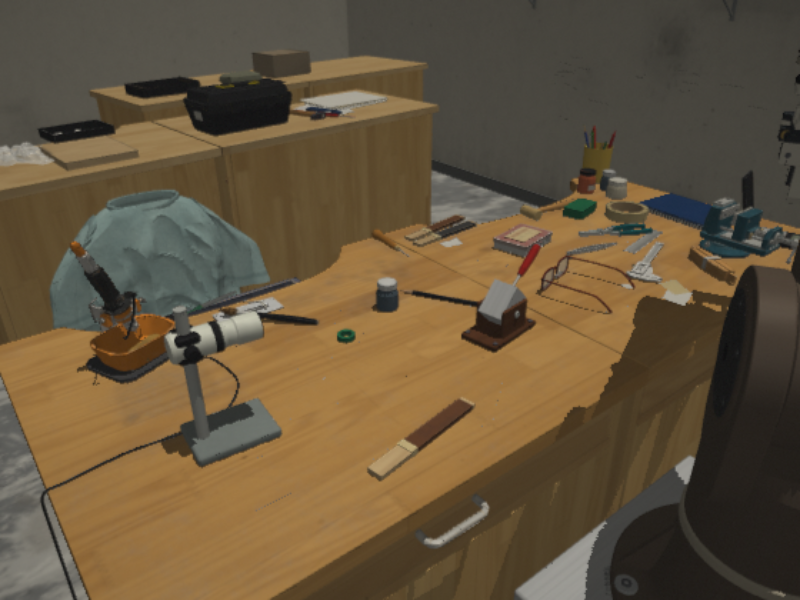

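View pics/top0.png

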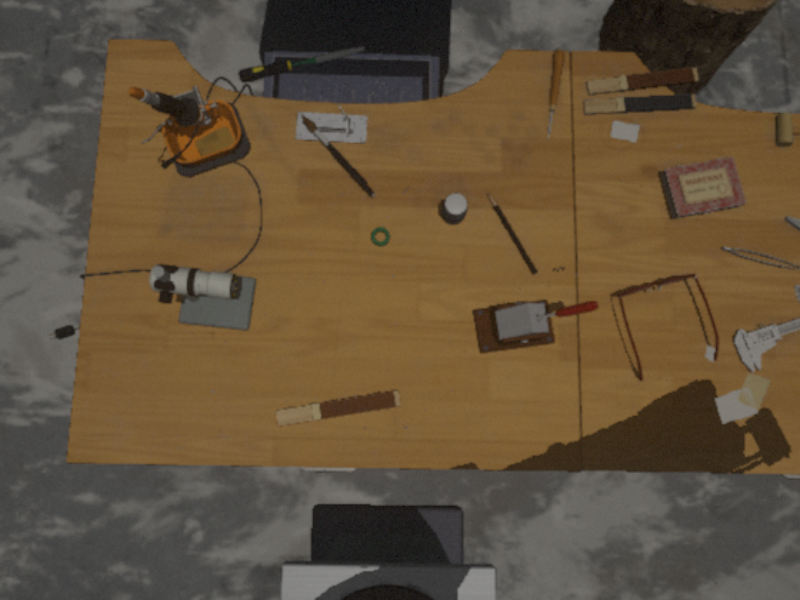

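The scene view shows the chisel's red handle at about (527,262) and the microscope barrel front at about (262,327). In the top view the handle runs from (555,314) to (597,306) and the lens is at about (241,287). Next I'll measure both and crop the microscope.

```bash
cat > h.py <<'E'
import numpy as np,cv2
from cell import *
from scipy.spatial.transform import Rotation as R
def ray(n,uv):
    p=camera_params(n);K=p["intrinsics"];r=np.array(p["rotation"])
    M=R.from_rotvec(r).as_matrix() if r.shape==(3,) else r
    d=M@np.linalg.inv(K)@[uv[0],uv[1],1];return np.array(p["eye"]),d/np.linalg.norm(d)
def onz(n,uv,z):
    e,d=ray(n,uv);return e+d*(z-e[2])/d[2]
def tri(a,b):
    (e,d),(f,g)=ray("scene",a),ray("top",b)
    s,*_=np.linalg.lstsq(np.c_[d,-g],f-e,rcond=None)
    P,Q=e+d*s[0],f+g*s[1];return (P+Q)/2,np.linalg.norm(P-Q)
def seg(m):
    n,l,st,_=cv2.connectedComponentsWithStats(m.astype(np.uint8));i=1+np.argmax(st[1:,4])
    pts=np.argwhere(l==i)[:,::-1].astype(float);c=pts.mean(0);u=np.linalg.svd(pts-c,full_matrices=False)[2][0]
    t=(pts-c)@u;return c,c+u*t.min(),c+u*t.max(),len(pts)
def red(im):
    h=cv2.cvtColor(im,cv2.COLOR_RGB2HSV);return ((h[...,0]<6)|(h[...,0]>174))&(h[...,1]>190)&(h[...,2]>90)
E
python3 - <<'E'
from h import *
im={n:get_image(n) for n in("scene","top")}
S={}
for n in im:
    m=red(im[n]);x0,x1,y0,y1=((340,390,160,215) if n=="scene" else (375,430,195,235))
    z=np.zeros_like(m);z[y0:y1,x0:x1]=m[y0:y1,x0:x1];S[n]=seg(z);print(n,S[n])
a=sorted(S["scene"][1:3],key=lambda p:p[1]);b=sorted(S["top"][1:3],key=lambda p:-p[0])
for p,q in((a[0],b[0]),(a[1],b[1]),(S["scene"][0],S["top"][0])): print(tri(p,q))
c=lambda n,x0,x1,y0,y1,k:cv2.resize(im[n][y0:y1,x0:x1,::-1],None,fx=k,fy=k,interpolation=cv2.INTER_CUBIC)
A=c("scene",110,200,205,265,5);B=c("top",100,190,175,235,5)
cv2.imwrite("pics/mic.png",np.vstack([A,B]))
A=c("scene",310,390,165,245,5);B=c("top",325,405,195,255,5)
B=cv2.copyMakeBorder(B,0,100,0,0,cv2.BORDER_CONSTANT);cv2.imwrite("pics/rest.png",np.hstack([A,B]))
E
```

```text
scene (array([369.98863636, 180.72727273]), array([375.59900283, 171.35871313]), array([364.05670248, 190.63280679]), 88)
top (array([413.1, 214.1]), array([411.17358895, 213.81726289]), array([415.08924152, 214.39195866]), 10)
(array([ 0.52368888, -0.28131592,  0.12932513]), np.float64(0.0006011034220728846))
(array([ 0.54237203, -0.28300773,  0.07065895]), np.float64(0.020632759670587423))
(array([ 0.53261689, -0.2820763 ,  0.10135136]), np.float64(0.01003091276964168))
```

View pics/mic.png

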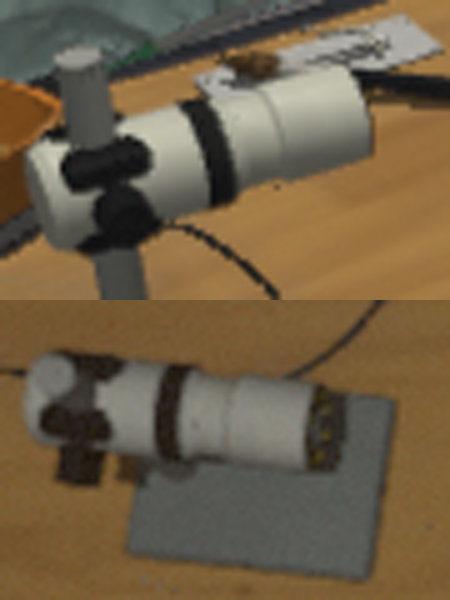

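View pics/rest.png

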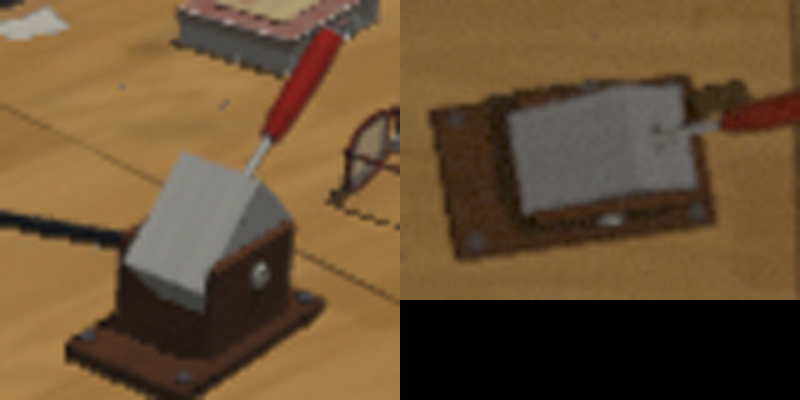

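The microscope crop shows the front rim in the scene view (crop (350,68) to (372,155)) and the black front face in the top view (around (330,430)). The foot corners are at (395,398), (368,578) and (127,552). In the rest crop, the shank comes out of the mouth at about (660,137) in the top view, and the wooden foot corners are clear.

```bash
python3 - <<'E'
from h import *
np.set_printoptions(precision=4,suppress=True)
im={n:get_image(n) for n in("scene","top")}
h=cv2.cvtColor(im["top"],cv2.COLOR_RGB2HSV)[195:235,375:430]
m=((h[...,0]<6)|(h[...,0]>172))&(h[...,1]>150)&(h[...,2]>60)
z=np.zeros((420,560),bool);z[195:235,375:430]=m;T=seg(z);print("top",T)
m=red(im["scene"]);z=np.zeros_like(m);z[160:215,340:390]=m[160:215,340:390];S=seg(z)
a=sorted(S[1:3],key=lambda p:p[1]);b=sorted(T[1:3],key=lambda p:-p[0])
P=[tri(p,q) for p,q in((a[0],b[0]),(a[1],b[1]),(S[0],T[0]))];print(P)
d=P[0][0]-P[1][0];L=np.linalg.norm(d);print("len",L,"dir",d/L)
t=lambda x,y:(100+x/5-.4,175+(y-300)/5-.4); s=lambda x,y:(110+x/5-.4,205+y/5-.4); r=lambda x,y:(325+(x-400)/5-.4,195+y/5-.4) if x>=400 else (325+x/5-.4,195+y/5-.4)
q=[onz("top",t(*c),.014) for c in((395,398),(368,578),(127,552))];print("mfoot",q,"ang x-axis",np.degrees(np.arctan2(*(q[2]-q[1])[1::-1])),np.degrees(np.arctan2(*(q[0]-q[1])[1::-1])),[np.linalg.norm(q[i]-q[i+1]) for i in (0,1)])
for zc in(.15,):
  print("lens top",onz("top",t(333,430),zc), "facetop",onz("top",t(308,428),.169),"facebot",onz("top",t(347,430),.131))
print("tri lens",tri(s(361,112),t(333,430)))
# barrel axis
for c in((240,376),(235,462),(300,384),(300,469)):print("barrel edge",onz("top",t(*c),.15))
q=[onz("top",r(*c),.012) for c in((430,108),(688,75),(715,225),(458,260))];print("rest foot",q)
for i,j in((0,1),(3,2)):print(np.degrees(np.arctan2(*(q[i]-q[j])[1::-1])))
mc=r(660,137);print("mouth",onz("top",mc,.072))
E
```

```text
top (array([404.525 , 215.9125]), array([417.0188, 213.0829]), array([392.6817, 218.5948]), 80)
[(array([ 0.527 , -0.2859,  0.1269]), np.float64(0.0009240795126426685)), (array([ 0.5217, -0.2445,  0.0892]), np.float64(0.0031936053198099723)), (array([ 0.5237, -0.2648,  0.1097]), np.float64(0.001262258696564242))]
len 0.05623483672841191 dir [ 0.0937 -0.7361  0.6703]
mfoot [array([0.5783, 0.2179, 0.014 ]), array([0.4966, 0.2253, 0.014 ]), array([0.506 , 0.3323, 0.014 ])] ang x-axis 84.98494365205943 -5.216042575637787 [np.float64(0.08202461020602575), np.float64(0.10738503103385627)]
lens top [0.5368 0.2162 0.15  ] facetop [0.5337 0.2219 0.169 ] facebot [0.5406 0.2146 0.131 ]
tri lens (array([0.5383, 0.2183, 0.1477]), np.float64(0.0036332792623890646))
barrel edge [0.5577 0.254  0.15  ]
barrel edge [0.5232 0.2537 0.15  ]
barrel edge [0.555  0.2303 0.15  ]
barrel edge [0.5209 0.2282 0.15  ]
rest foot [array([ 0.5358, -0.1244,  0.012 ]), array([ 0.5534, -0.2411,  0.012 ]), array([ 0.4856, -0.2519,  0.012 ]), array([ 0.4677, -0.1369,  0.012 ])]
98.57627267495334
98.88403032299502
mouth [ 0.5154 -0.2153  0.072 ]
```

```bash
cat >> h.py <<'E'
from scipy.linalg import logm,expm
def T(p,Rm):
    M=np.eye(4);M[:3,:3]=Rm;M[:3,3]=p;return M
def now():
    o=observe();return T(o["position"],R.from_rotvec(o["ee_rot"]).as_matrix())
def frame(yc,z):
    z=np.array(z)/np.linalg.norm(z);y=np.array(yc)-z*np.dot(yc,z);y/=np.linalg.norm(y);return np.c_[np.cross(y,z),y,z]
def go(tgt,N,src=None):
    A=now() if src is None else src
    E=expm(np.real(logm(np.linalg.inv(A)@tgt))/N)
    print("row",np.round(np.r_[E[:3,3],R.from_matrix(E[:3,:3]).as_rotvec()],4),"x",N)
    B=A.copy()
    for k in range(N):
        B=B@E
        if k%3==2 or k==N-1:print("  via",np.round(B[:3,3],3))
    print("total in tool axes",np.round((np.linalg.inv(A)@tgt)[:3,3],4),R.from_matrix((np.linalg.inv(A)@tgt)[:3,:3]).as_rotvec().round(4))
G=np.array([.524,-.264,.109]);C=np.array([.105,-.725,.68]);C/=np.linalg.norm(C)
H=np.r_[C[:2],0]/np.linalg.norm(C[:2]);SE=C[2];CE=np.linalg.norm(C[:2])
Zg=H*SE-np.array([0,0,CE]);Rg=frame([-H[1],H[0],0],Zg)
E
python3 - <<'E'
from h import *
np.set_printoptions(precision=4,suppress=True);print(Rg)
go(T(G-.12*Zg,Rg),16)
E
```

```text
[[-0.105   0.9897  0.0975]
 [ 0.7253  0.1433 -0.6733]
 [-0.6803  0.     -0.7329]]
row [ 0.0302  0.0007 -0.0082 -0.0298 -0.0401 -0.0759] x 16
  via [ 0.344 -0.523  0.258]
  via [ 0.413 -0.461  0.267]
  via [ 0.467 -0.384  0.262]
  via [ 0.501 -0.299  0.242]
  via [ 0.513 -0.212  0.21 ]
  via [ 0.512 -0.183  0.197]
total in tool axes [ 0.3871 -0.2425  0.0406] [-0.4776 -0.6418 -1.2152]
```

```bash
python3 -m pendant '[0.03,0.001,-0.008,-0.03,-0.04,-0.076,0.06, 0.03,0.001,-0.008,-0.03,-0.04,-0.076,0.06, 0.03,0.001,-0.008,-0.03,-0.04,-0.076,0.06, 0.03,0.001,-0.008,-0.03,-0.04,-0.076,0.06, 0.03,0.001,-0.008,-0.03,-0.04,-0.076,0.06, 0.03,0.001,-0.008,-0.03,-0.04,-0.076,0.06, 0.03,0.001,-0.008,-0.03,-0.04,-0.076,0.06, 0.03,0.001,-0.008,-0.03,-0.04,-0.076,0.06]'; python3 -m pendant '[0.03,0.001,-0.008,-0.03,-0.04,-0.076,0.06, 0.03,0.001,-0.008,-0.03,-0.04,-0.076,0.06, 0.03,0.001,-0.008,-0.03,-0.04,-0.076,0.06, 0.03,0.001,-0.008,-0.03,-0.04,-0.076,0.06, 0.03,0.001,-0.008,-0.03,-0.04,-0.076,0.06, 0.03,0.001,-0.008,-0.03,-0.04,-0.076,0.06, 0.03,0.001,-0.008,-0.03,-0.04,-0.076,0.06, 0.03,0.001,-0.008,-0.03,-0.04,-0.076,0.06, 0,0,0,0,0,0,0.06]'; python3 - <<'E'
from h import *
print(observe()["joints"].round(3));go(T(G-.12*Zg,Rg),2);go(T(G+.008*Zg,Rg),8)
E
```

```text
clock: 1.3
position: [0.452, -0.4129, 0.2641]
ee_rot: [2.435, 1.418, -0.367]
force: [0.1, -0.2, -1.4]
width: 0.654
gripper_force: 0.0
clock: 2.42
position: [0.5142, -0.1859, 0.1943]
ee_rot: [1.629, 1.897, -0.639]
force: [-0.6, -0.6, -0.3]
width: 0.654
gripper_force: 0.0
[-0.043  0.395 -0.234  2.062  0.989  1.084 -0.78 ]
row [ 0.0002 -0.0007 -0.002   0.0026 -0.0004  0.0028] x 2
  via [ 0.512 -0.183  0.197]
total in tool axes [ 0.0004 -0.0015 -0.0039] [ 0.0052 -0.0009  0.0057]
row [ 0.     -0.0002  0.0155  0.0006 -0.0001  0.0007] x 8
  via [ 0.518 -0.217  0.16 ]
  via [ 0.522 -0.249  0.126]
  via [ 0.525 -0.269  0.103]
total in tool axes [ 0.0003 -0.0022  0.1241] [ 0.0052 -0.0009  0.0057]
```

```bash
python3 -m pendant '[0,0,0.0155,0.001,0,0.001,0.06, 0,0,0.0155,0.001,0,0.001,0.06, 0,0,0.0155,0.001,0,0.001,0.06, 0,0,0.0155,0.001,0,0.001,0.05, 0,-0.001,0.0155,0.001,0,0.001,0.04, 0,-0.001,0.0155,0,0,0,0.036, 0,0,0.0155,0,0,0,0.036, 0,0,0.0155,0,0,0,0.036, 0,0,0,0,0,0,0.036]'; python3 - <<'E'
from h import *
go(T(G+.008*Zg,Rg),1)
a=get_image("scene")[150:240,300:420,::-1];b=get_image("top")[170:260,340:460,::-1]
k=lambda x:cv2.resize(x,None,fx=3.3,fy=3.3,interpolation=cv2.INTER_CUBIC)
cv2.imwrite("pics/g1.png",np.hstack([k(a),k(b)]))
E
```

```text
clock: 3.55
position: [0.5236, -0.2737, 0.104]
ee_rot: [1.643, 1.885, -0.645]
force: [-0.4, 0.1, 0.1]
width: 0.393
gripper_force: 0.0
row [ 0.0036  0.0018 -0.0022 -0.0041  0.0006 -0.0052] x 1
  via [ 0.525 -0.269  0.103]
total in tool axes [ 0.0036  0.0018 -0.0022] [-0.0041  0.0006 -0.0052]
```

View pics/g1.png

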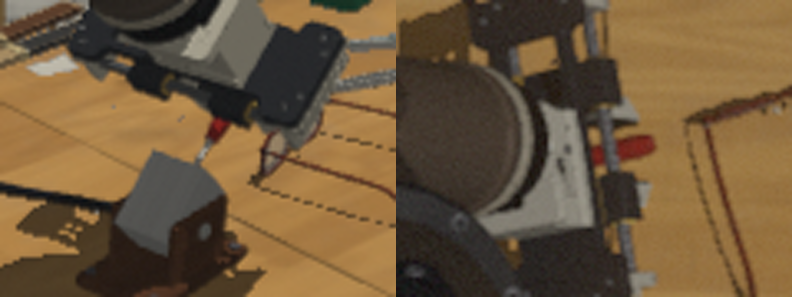

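The handle lies between the fingers: in the left half its lower end shows at (215,130), and in the right half its upper end at (625,150). Closing.

```bash
python3 -m pendant '[0.003,0.002,-0.001,0,0,0,0.03, 0,0,0,0,0,0,0.02, 0,0,0,0,0,0,0.012, 0,0,0,0,0,0,0.005, 0,0,0,0,0,0,0.005]' 10; python3 -m pendant '[0,0,0,0,0,0,0.005, 0,0,0,0,0,0,0.005]' 35; python3 - <<'E'
from h import *
A=now();b=np.array([.107,-.699,.707]);print("bore dir in tool",(A[:3,:3].T@b).round(3))
E
```

```text
clock: 4.28
position: [0.5257, -0.2696, 0.1036]
ee_rot: [1.642, 1.885, -0.643]
force: [-1.3, 0.7, 0.9]
width: 0.154
gripper_force: 9.9
clock: 4.53
position: [0.5256, -0.2697, 0.1036]
ee_rot: [1.642, 1.885, -0.643]
force: [-2.1, 1.9, 2.1]
width: 0.152
gripper_force: 34.8
bore dir in tool [-0.999  0.011 -0.037]
```

```bash
python3 -m pendant '[-0.006,0,0,0,0,0,0.005, -0.008,0,0,0,0,0,0.005, -0.008,0,0,0,0,0,0.005, -0.008,0,-0.001,0,0,0,0.005, -0.008,0,0,0,0,0,0.005]'; python3 -m pendant '[-0.01,0,-0.001,0,0,0,0.005, -0.01,0,0,0,0,0,0.005, -0.01,0,-0.001,0,0,0,0.005, -0.01,0,0,0,0,0,0.005, -0.01,0,0,0,0,0,0.005]'; python3 - <<'E'
from h import *
A=now()
m=np.array([.088,.996,0]);L=np.array([.537,.219,.15])
m/=np.linalg.norm(m)
# chisel along -tool x approx (edge to handle) => tool x -> m, z down
Rt=frame(np.cross([0,0,-1],m),[0,0,-1]);print(A[:3,0],Rt)
p=L-.145*m
up=T(A[:3,3]+[0,0.05,.05],Rt);go(up,8)
a=get_image("scene");cv2.imwrite("pics/d1.png",cv2.resize(a[90:270,250:490,::-1],None,fx=3,fy=3))
E
```

```text
clock: 5.15
position: [0.5297, -0.297, 0.1308]
ee_rot: [1.642, 1.885, -0.642]
force: [-0.3, 0.5, -0.7]
width: 0.149
gripper_force: 34.8
clock: 5.78
position: [0.5344, -0.332, 0.1662]
ee_rot: [1.642, 1.885, -0.643]
force: [-0.8, 0.2, -1.2]
width: 0.149
gripper_force: 34.8
[-0.09959035  0.72582354 -0.68063349] [[ 0.08801056  0.99611954  0.        ]
 [ 0.99611954 -0.08801056  0.        ]
 [ 0.          0.         -1.        ]]
row [ 0.0032  0.0004 -0.0084  0.0109  0.0931  0.0269] x 8
  via [ 0.533 -0.309  0.18 ]
  via [ 0.533 -0.291  0.2  ]
  via [ 0.534 -0.282  0.216]
total in tool axes [ 0.0023  0.007  -0.0703] [0.087  0.7451 0.215 ]
```

View pics/d1.png

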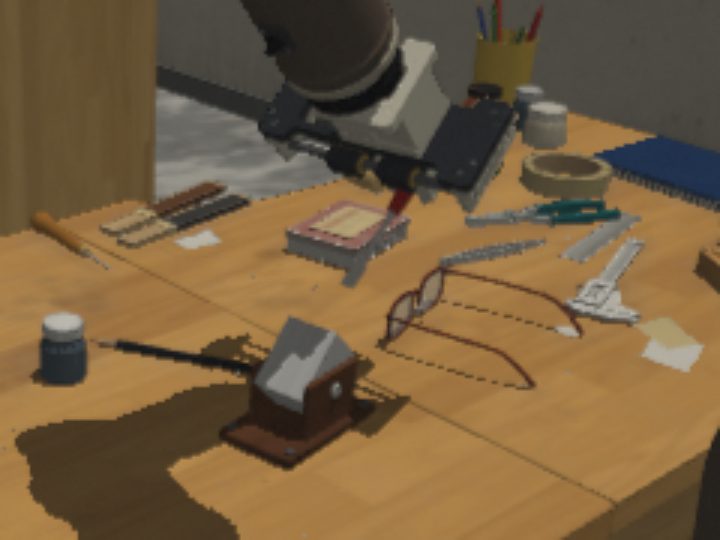

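The chisel is clear of the bore, with its edge at about crop (350,283), above and behind the block. Levelling it now while lifting.

```bash
python3 -m pendant '[0.003,0,-0.008,0.011,0.093,0.027,0.005, 0.003,0,-0.008,0.011,0.093,0.027,0.005, 0.003,0,-0.008,0.011,0.093,0.027,0.005, 0.003,0,-0.008,0.011,0.093,0.027,0.005, 0.003,0,-0.008,0.011,0.093,0.027,0.005, 0.003,0,-0.008,0.011,0.093,0.027,0.005, 0.003,0,-0.008,0.011,0.093,0.027,0.005, 0.003,0,-0.008,0.011,0.093,0.027,0.005, 0,0,0,0,0,0,0.005]'; python3 - <<'E'
from h import *
A=now();print(A.round(3))
m=np.array([.088,.996,0]);L=np.array([.537,.219,.15]);m/=np.linalg.norm(m)
Rt=frame(np.cross([0,0,-1],m),[0,0,-1])
go(T(L-.205*m+[0,0,.032],Rt),10)
E
```

```text
clock: 6.95
position: [0.5308, -0.287, 0.2133]
ee_rot: [2.321, 2.115, -0.002]
force: [-0.5, -0.7, -1.5]
width: 0.146
gripper_force: 34.8
[[ 0.093  0.996 -0.     0.531]
 [ 0.996 -0.093 -0.002 -0.287]
 [-0.002  0.    -1.     0.213]
 [ 0.     0.     0.     1.   ]]
row [ 0.03   -0.0039  0.0031  0.      0.0002 -0.0005] x 10
  via [ 0.527 -0.196  0.204]
  via [ 0.524 -0.106  0.194]
  via [ 0.52  -0.015  0.185]
  via [0.519 0.015 0.182]
total in tool axes [ 0.2995 -0.0398  0.0306] [ 0.      0.0022 -0.0048]
```

```bash
python3 -m pendant '[0.02,-0.004,0,0,0,0,0.005, 0.03,-0.004,0,0,0,0,0.005, 0.03,-0.004,0,0,0,0,0.005, 0.035,-0.004,0.004,0,0,0,0.005, 0.035,-0.004,0.005,0,0,0,0.005, 0.035,-0.004,0.005,0,0,0,0.005, 0.035,-0.004,0.005,0,0,0,0.005, 0.035,-0.004,0.005,0,0,0,0.005, 0.03,-0.004,0.005,0,0,-0.005,0.005, 0.012,-0.004,0.002,0,0,0,0.005]'; python3 -m pendant '[0,0,0,0,0,0,0.005, 0,0,0,0,0,0,0.005]'; python3 - <<'E'
from h import *
A=now();print(A.round(3))
a=get_image("scene");b=get_image("top")
a=cv2.resize(a[170:270,110:310,::-1],None,fx=4,fy=4,interpolation=cv2.INTER_CUBIC)[:300]
b=cv2.resize(b[160:235,130:330,::-1],None,fx=4,fy=4,interpolation=cv2.INTER_CUBIC)
cv2.imwrite("pics/f1.png",np.vstack([a,b]))
E
```

```text
clock: 8.2
position: [0.5163, 0.0184, 0.1815]
ee_rot: [2.306, 2.133, -0.002]
force: [-0.0, -0.9, -0.7]
width: 0.149
gripper_force: 34.8
clock: 8.45
position: [0.5176, 0.0135, 0.1819]
ee_rot: [2.313, 2.124, -0.003]
force: [0.1, -0.4, -1.0]
width: 0.15
gripper_force: 34.8
[[ 0.085  0.996 -0.     0.518]
 [ 0.996 -0.085 -0.002  0.014]
 [-0.002 -0.    -1.     0.182]
 [ 0.     0.     0.     1.   ]]
```

View pics/f1.png

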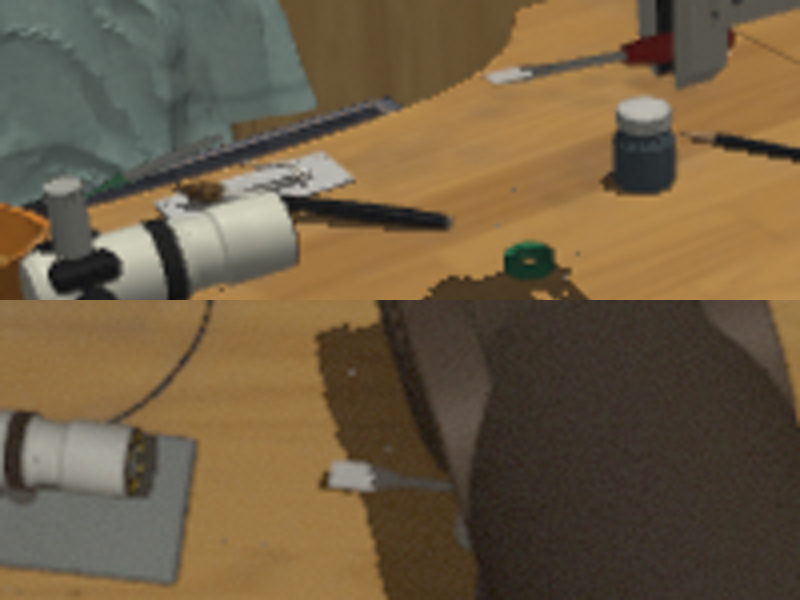

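The scene half shows the chisel edge at about (487,77) and the shank/handle joint at (622,53). In the top half the edge is at about (322,479) and the shank meets the arm's outline at (455,486). The lens face is at about (142,462).

```bash
python3 - <<'E'
from h import *
np.set_printoptions(precision=4,suppress=True)
s=lambda x,y:(110+x/4-.4,170+y/4-.4); t=lambda x,y:(130+x/4-.4,160+(y-300)/4-.4)
A=now();print("expected tip",A[:3,3]-.008*A[:3,2]+.105*A[:3,0])
for q in((322,479),(328,478)):
    tip,r=tri(s(487,77),t(*q));print("tip",tip,r)
tip,r=tri(s(487,77),t(322,479))
e,d=ray("scene",s(622,53))
# junction: point on ray at 74 mm from tip (nearest to -tool x)
f=e-tip;b=d@f;disc=b*b-(f@f-.074**2);print("disc",disc)
for sg in(1,-1):
    J=e+d*(-b+sg*np.sqrt(max(disc,0)));print("junction",J,"dir",(tip-J)/np.linalg.norm(tip-J))
# intersect junction ray with vertical plane through tip along tool x
n=np.array([-A[1,0],A[0,0],0]);k=((tip-e)@n)/(d@n);J=e+k*d;print("plane",J,np.linalg.norm(J-tip),np.degrees(np.arcsin((tip-J)[2]/np.linalg.norm(tip-J))))
q=onz("top",t(455,486),tip[2]);p=onz("top",t(322,479),tip[2]);print("heading",np.degrees(np.arctan2(*(p-q)[1::-1])), "tool",np.degrees(np.arctan2(A[1,0],A[0,0])))
# lens again
print("lens",tri(s(288,232),t(144,462)))
E
```

```text
expected tip [0.5269 0.118  0.1897]
tip [0.5213 0.1232 0.202 ] 0.0004424708567373018
tip [0.5226 0.1214 0.2007] 0.0014317661615813784
disc 0.001540427510805964
junction [0.5175 0.0497 0.1945] dir [0.0509 0.9937 0.1003]
junction [0.4593 0.0913 0.2268] dir [ 0.8375  0.4312 -0.3357]
plane [0.5151 0.0514 0.1959] 0.0723071835827078 4.8167281744127965
heading 88.1860759224361 tool 85.0576444009643
lens (array([0.5391, 0.2191, 0.1465]), np.float64(0.002258585516552488))
```

```bash
python3 - <<'E'
from h import *
A=now();tip=np.array([.5218,.1225,.2008])
lt=A[:3,:3].T@(tip-A[:3,3])
m=np.array([.088,.996,0]);m/=np.linalg.norm(m);L=np.array([.5375,.219,.15])
Rn=A[:3,:3]@R.from_rotvec([0,-.085,.045]).as_matrix()
tt=L-.05*m;go(T(tt-Rn@lt,Rn),6)
E
```

```text
row [ 0.008   0.0002  0.0066 -0.     -0.0142  0.0075] x 6
  via [0.521 0.037 0.162]
  via [0.524 0.059 0.14 ]
total in tool axes [0.0462 0.0023 0.0414] [-0.    -0.085  0.045]
```

```bash
python3 -m pendant '[0.008,0,0.0067,0,-0.0142,0.0075,0.005, 0.008,0,0.0067,0,-0.0142,0.0075,0.005, 0.008,0,0.0067,0,-0.0142,0.0075,0.005, 0.008,0,0.0067,0,-0.0142,0.0075,0.005, 0.008,0,0.0067,0,-0.0142,0.0075,0.005, 0.008,0,0.0067,0,-0.0142,0.0075,0.005, 0,0,0,0,0,0,0.005, 0,0,0,0,0,0,0.005]'; python3 - <<'E'
from h import *
A=now();print(A.round(3))
a=get_image("scene");b=get_image("top")
cv2.imwrite("pics/raw_s.png",a[:,:,::-1]);cv2.imwrite("pics/raw_t.png",b[:,:,::-1])
a=cv2.resize(a[190:250,150:310,::-1],None,fx=5,fy=5,interpolation=cv2.INTER_CUBIC)
b=cv2.resize(b[175:230,120:280,::-1],None,fx=5,fy=5,interpolation=cv2.INTER_CUBIC)
cv2.imwrite("pics/f2.png",np.vstack([a,b]))
E
```

```text
clock: 9.55
position: [0.5227, 0.06, 0.1401]
ee_rot: [2.316, 2.033, -0.098]
force: [0.1, -0.2, 0.3]
width: 0.151
gripper_force: 34.8
[[ 0.13   0.992 -0.01   0.523]
 [ 0.988 -0.13  -0.086  0.06 ]
 [-0.086  0.002 -0.996  0.14 ]
 [ 0.     0.     0.     1.   ]]
```

View pics/f2.png

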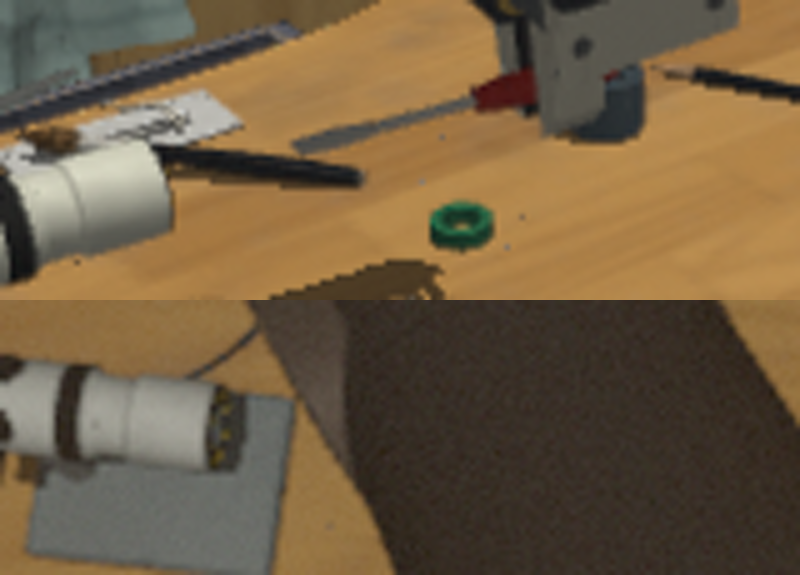

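The scene half shows the edge at (294,145) and the shank/handle joint at (474,100), about in line with the barrel. In the top half the arm now hides the chisel. I'll back off 9 cm along the lens axis so both cameras see it, then measure once more.

```bash
python3 -m pendant '[-0.012,0.0005,0.001,0,0,0,0.005, -0.019,0.001,0.0015,0,0,0,0.005, -0.019,0.001,0.0015,0,0,0,0.005, -0.019,0.001,0.0015,0,0,0,0.005, -0.019,0.001,0.0015,0,0,0,0.005, 0,0,0,0,0,0,0.005, 0,0,0,0,0,0,0.005]'; python3 - <<'E'
from h import *
a=get_image("scene");b=get_image("top")
a=cv2.resize(a[160:220,190:350,::-1],None,fx=5,fy=5,interpolation=cv2.INTER_CUBIC)
b=cv2.resize(b[175:230,160:320,::-1],None,fx=5,fy=5,interpolation=cv2.INTER_CUBIC)
cv2.imwrite("pics/f3.png",np.vstack([a,b]))
E
```

```text
clock: 10.52
position: [0.5157, -0.0267, 0.1406]
ee_rot: [2.316, 2.034, -0.098]
force: [0.7, -0.4, -0.1]
width: 0.147
gripper_force: 34.8
```

View pics/f3.png

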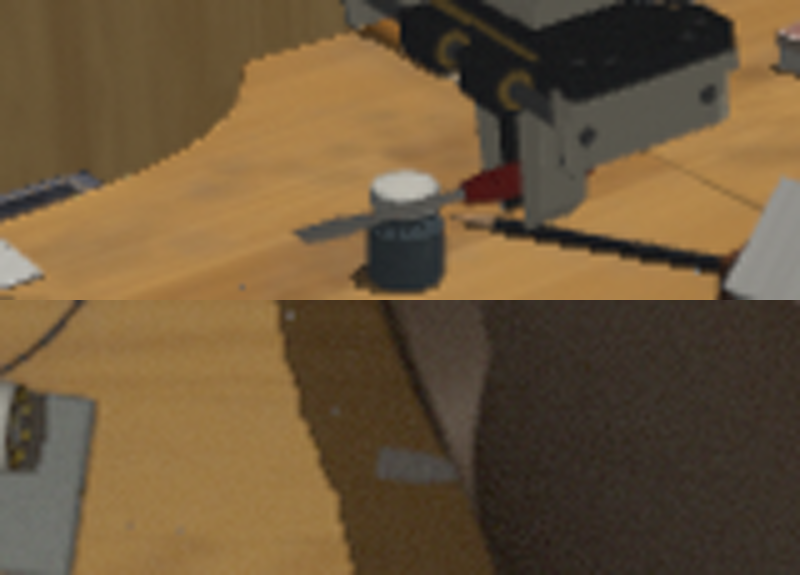

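The scene half shows the edge at about (299,237) and the joint at (463,192). In the top half the edge is at (377,464), with the blade centre at (450,469) further back.

```bash
python3 - <<'E'
from h import *
np.set_printoptions(precision=4,suppress=True)
s=lambda x,y:(190+x/5-.4,160+y/5-.4); t=lambda x,y:(160+x/5-.4,175+(y-300)/5-.4)
A=now();tip,r=tri(s(299,237),t(377,464));print("tip",tip,r,"local",A[:3,:3].T@(tip-A[:3,3]))
lt=np.array([.1056,0,0]); 
B=R.from_rotvec([0,.085,-.045]).as_matrix();old=np.array([.5218,.1225,.2008])-[.5176,.0135,.1819]
print("old local (same tool frame)",np.array([[.085,.996,-0],[.996,-.085,-.002],[-.002,0,-1]]).T@old)
e,d=ray("scene",s(463,192))
f=e-tip;b=d@f;dd=b*b-(f@f-.074**2);J=e+d*(-b+np.sqrt(max(dd,0)));u=(tip-J)/.074
print("J",J,"dir",u,"elev",np.degrees(np.arcsin(u[2])),"head",np.degrees(np.arctan2(u[1],u[0])))
g=A[:3,3]-.008*A[:3,2];u=(tip-g);print("from grasp pt",np.linalg.norm(u),np.degrees(np.arcsin(u[2]/np.linalg.norm(u))),np.degrees(np.arctan2(u[1],u[0])))
print("blade heading",[np.degrees(np.arctan2(*(onz("top",t(377,464),.15)-onz("top",t(450,469),.15))[1::-1]))],"tool",np.degrees(np.arctan2(A[1,0],A[0,0])))
q=lambda x,y:(150+x/5-.4,190+y/5-.4);q2=lambda x,y:(120+x/5-.4,175+(y-300)/5-.4)
print("lens2",tri(q(162,190),q2(229,430)))
E
```

```text
tip [0.5268 0.0812 0.1487] 0.0012118025970294674 local [ 0.1068 -0.0027 -0.0173]
old local (same tool frame) [ 0.1089 -0.0051 -0.0191]
J [0.5184 0.0076 0.1489] dir [ 0.1129  0.9936 -0.0027] elev -0.1526341519528395 head 83.51539142279785
from grasp pt 0.10728483249832234 0.08539040575333517 84.10937737180238
blade heading [np.float64(87.2632158833759)] tool 82.65871290417233
lens2 (array([0.5378, 0.2192, 0.1472]), np.float64(0.0018252579561464847))
```

```bash
python3 - <<'E'
from h import *
A=now();tip=A[:3,:3]@[.1073,-.0034,-.0176]+A[:3,3];m=np.array([.09,.996,0]);tt=np.array([.5377,.219,.1495])-.04*m
go(T(A[:3,3]+tt-tip,A[:3,:3]),6)
print(tip,tt)
E
```

```text
row [ 0.0162 -0.0008 -0.0015 -0.     -0.      0.    ] x 6
  via [0.52  0.022 0.141]
  via [0.524 0.071 0.141]
total in tool axes [ 0.0973 -0.0045 -0.0089] [ 0. -0. -0.]
[0.52611842 0.08172084 0.14893677] [0.5341  0.17916 0.1495 ]
```

```bash
python3 -m pendant '[0.012,-0.0005,-0.001,0,0,0,0.005, 0.02,-0.001,-0.002,0,0,0,0.005, 0.02,-0.001,-0.002,0,0,0,0.005, 0.02,-0.001,-0.002,0,0,0,0.005, 0.015,-0.0005,-0.001,0,0,0,0.005, 0.01,-0.0005,-0.001,0,0,0,0.005, 0,0,0,0,0,0,0.005, 0,0,0,0,0,0,0.005]'; python3 - <<'E'
from h import *
A=now();print(A[:3,3],A[:3,:3]@[.1073,-.0034,-.0176]+A[:3,3])
a=get_image("scene")
cv2.imwrite("pics/f4.png",cv2.resize(a[190:250,130:290,::-1],None,fx=5,fy=5,interpolation=cv2.INTER_CUBIC))
E
```

```text
clock: 11.62
position: [0.5236, 0.0692, 0.141]
ee_rot: [2.316, 2.033, -0.1]
force: [0.6, -0.6, -0.9]
width: 0.147
gripper_force: 34.8
[0.52357401 0.06917573 0.14104569] [0.53425634 0.17712527 0.14925513]
```

View pics/f4.png

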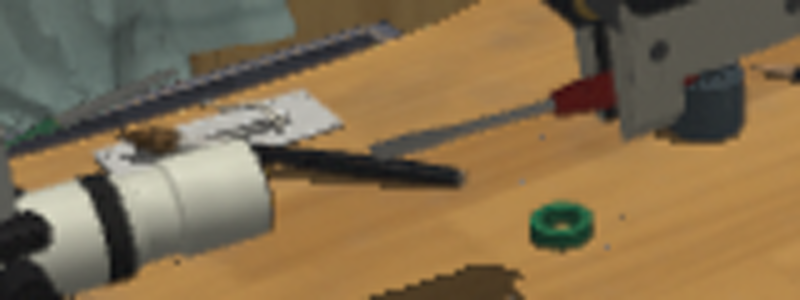

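The edge is at (374,150) in this crop, facing the barrel front, whose centre is at about (262,190). Next I'll check the line against the projected lens axis.

```bash
python3 - <<'E'
from h import *
def pr(P):
    p=camera_params("scene");M=R.from_rotvec(p["rotation"]).as_matrix();c=p["intrinsics"]@M.T@(np.array(P)-p["eye"]);u=c[:2]/c[2]
    return ((u-[130,190]+.4)*5).round(1)
m=np.array([.09,.996,0]);L=np.array([.5377,.219,.15])
print("lens",pr(L),"rim top/bot",pr(L+[0,0,.019]),pr(L-[0,0,.019]),"tip ideal",pr(L-.04*m),"joint ideal",pr(L-.114*m))
print("1mm up",pr(L-.04*m+[0,0,.005])-pr(L-.04*m),"5mm x",pr(L-.04*m+[.005,0,0])-pr(L-.04*m))
E
```

```text
lens [264.3 183.6] rim top/bot [258.4 136.9] [270.  229.2] tip ideal [367.7 153.6] joint ideal [546.8 101.8]
1mm up [ -1.2 -11.9] 5mm x [-6.7 -5.1]
```

```bash
python3 -m pendant '[0.002,0,0.0005,0,0,0,0.005, 0,0,0,0,0,0,0.005, 0,0,0,0,0,0,0.005, 0,0,0,0,0,0,0.005, 0,0,0,0,0,0,0.005, 0,0,0,0,0,0,0.005]'; python3 -c "
from cell import *
print(abs(observe()['dq']).max());print(sign_off())"
```

```text
clock: 12.42
position: [0.5239, 0.0719, 0.1405]
ee_rot: [2.316, 2.034, -0.099]
force: [0.9, 0.1, -1.0]
width: 0.148
gripper_force: 34.8
0.002674470016495203
the job is handed in; nothing more can be done
None
```

I handed the job in at 12.4 s with the chisel held still in the gripper, level and pointing at the lens, its edge about 4 cm in front and centred to within roughly 2–3 mm by my measurements; nothing else was touched.

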